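# Unlock the slide jig and run its carriage to the end plate

## Robot

A 6-joint arm with a two-finger parallel gripper is mounted at the origin on the work surface. World frame = base frame: x ahead of the robot, y to its left, z up, the work surface at z = 0. Lengths are in m, angles in rad, forces in N, time in s.
With the tool pointing down it reaches from about 0.35 to 0.975 m from the base axis. Payload 4.9 kg.
Tool frame: the origin (TCP) lies between the finger pads; the fingertips stand 22 mm ahead of it and the grasp point (between the pads) lies 3 mm ahead of it; z points along the fingers, y is the line along which they close (so a half turn about z gives the same grasp; the last joint's range is limited). The gripper opens to 85 mm and grips with 20 to 120 N. Pads are 22 mm wide; open, the fingers measure 114 mm over their backs; the gripper's body (76 mm by 85 mm) begins 54 mm behind the grasp point. The pads swing forward as they close: fully open they stand 13 mm farther back than shut.
Start: joints at [-1.22, 0.053, 1.613, -0, 1.476, -0.119], TCP at [0.283, -0.557, 0.222] pointing down, gripper open.
Joint ranges: [-3.01, 3.01], [-1.01, 2.22], [0.06, 2.58], [-1.02, 4.17], [0.09, 2.62], [-3.14, 3.14]. Speed limits (rad/s): [2.57, 2.57, 3.14, 3.14, 3.14, 3.14].

## Interface

Orientations are given as a unit quaternion [w, x, y, z].
In Python, from plant import state, grab_frame, get_calibration, job_done, recognise, regions_of gives the robot as it stands.
- The arm moves only by the tool apply_moves, never from a script. Its argument "targets" is a list of rows, each an object with "translation": the shift along the tool's x, y, z normalised to -1 to 1, where 1 is 100 mm, a list of three; "twist": the turn about the tool's z normalised to -1 to 1, where 1 is 0.1 rad; "hand": the opening, from 0 (shut) to 1 (fully open). A call has 1 to 8 rows; each row shifts and turns the commanded pose from where the row before left it, along the tool's axes as they then stand; what a row does not reach is not made up. A row lasts 1/10 s, in which the tool goes at most 50 mm and 8.59 degrees, less where a joint would pass 70% of its speed; a pose out of reach is approached as far as the arm can. A call with a number of a shift or a turn outside -1 to 1 is refused whole. A call with a gripper value outside its range is refused whole. The fingers move at their own pace and stop on an object; the grip force is fixed at half the most. Time passes only in rows, so rows that do not move let the fingers close. It gives the time, the measured TCP pose, the force, the opening and the grip force at its end, in the units of the state.
- state(): the state, without advancing time (a new reading comes with each control period).
- grab_frame(name): name is "scene" or "top"; returns the picture (400x640x3 uint8, red, green, blue); there is no depth.
- get_calibration(name): a dict with "camera_matrix" (3x3 intrinsics, pixels), "D" ([k1, k2, p1, p2, k3] as OpenCV has them; the pictures are not rectified), "pose" (4x4, takes a point from camera to world coordinates). Camera axes: x right, y up, looking along -z (the intrinsics and any distortion apply to the point x, -y, -z); pixel columns grow to the right and rows downward; lengths in m; the calibration is good to about 2 mm. A picture is of the moment at which its call begins. get_calibration takes no time and is no camera call.
- job_done(): hands the job in; it is judged then, once.
Trained networks look in the newest picture that a camera, given by its name, has taken for a name from the list of things; names that differ only in an ending like _2 or _b are one class to them, and where a whole thing is asked for, a point or a joint stands for the part that bears it (a point fixed in the world has none). Each returns a list of dicts, best first, with "score" (0 to 1); they miss things now and then, are a little off and sometimes report something else, mostly with a low value. They report only what shows in the picture. A call takes as long as a camera call.
- recognise(camera, query): "point" ([x, y, z] in m, in world coordinates, good to about 4 mm: the middle of the surface that is visible of it).
- regions_of(camera, query): "pixels" (400x640 bool, what is visible of it).
The state is a dict: "time": time; "joint_pos": joint angles; "joint_vel": joint speeds; "joint_efforts": joint torques, N m; "tool_pos": TCP position; "tool_rot": TCP orientation; "contact_force": force on the tool from outside, world axes, zero at the start; "ft_torque": the same for the moment, N m; "gripper_width": opening from 0.0 (shut) to 1.0 (fully open); "grasp_force": force on a finger pad.
Only numpy, scipy, OpenCV 4.12 (cv2) and the standard library are available. Lean on these libraries where they do the work, as an engineer would, in place of code of your own. Each camera call takes 0.05 s, during which the arm holds its last target. There are 200 camera calls.

## Task

Free the carriage of the slide jig: draw its lock bar all the way out towards the robot side of the jig. Then take the carriage by its handle, slide it along its rods right up against the tall end plate with the round hole, and leave it there with the lock bar still drawn out.

Things in the scene. Friction and masses are not known exactly. Their poses are not given: they have to be found in the camera images.
- lock_bar (a joint): How far the lock bar is drawn out, m. A flat level steel bar (75 x 24 x 12 mm) in a small guide on the robot side of the jig's dark steel bed. At 0 to 0.004 its nose sits between two square ears on the carriage's edge and blocks it. It slides in the jig's -x direction (away from the carriage) to a stop at 0.035; clear beyond 0.022. About 3 N moves it; no spring, it stays where left.
- lock_post (a point): The lock bar's grip: an upright steel post, 18 mm diameter, 44 high, on the bar's outer end. The point is on its axis, half-way up, 49 mm above the bench. Axes are the jig's: z up, the bar is drawn out along -x, the carriage slides along +y. Free for 80 mm either way in y; guide, 32 mm high, 13 mm off in +x. The black knob on the bed and the loose spare bar on the bench are not part of the job.
- carriage (a joint): How far the carriage has slid, m. An aluminium slide (120 x 160 mm) carrying a clamped plate on two steel rods of the jig. 0: its start, at the low end block. It slides in the jig's +y direction to its stop at 0.120, against the tall upright end plate with the round hole. About 3 N moves it once the lock bar is out; no spring, it stays where it is left.
- handle_grip (a point): Middle of the carriage's handle: a steel bridge with a level round bar, 18 mm diameter, 96 long, along the jig's x axis, its centre 105 mm above the bench and 58 above the carriage's top. It moves with the carriage; same axes as lock_post (z up, carriage slides along +y). Nothing else as high is within 100 mm of it along y, at the start or the end: pinch it from above, fingers closing along y.

How it is judged:
On the way:
1. the lock bar is drawn out by more than 22 mm while the carriage still stands at its start (value of joint lock_bar above 0.022 m and value of joint carriage below 0.01 m), for 0.1 s.
At the end, for the whole second after the job is handed in: The carriage stands still within 12 mm of its stop at the tall end plate (carriage joint above 0.108), and the lock bar is still drawn out by more than 22 mm of its 35 (value of joint carriage above 0.108 m and value of joint lock_bar above 0.022 m and velocity of joint carriage between -0.01 and 0.01 m/s); the robot touches nothing.
It also fails if it takes over 42 s, if anything falls off the work surface, if the arm or the gripper's body presses on something with over 40 N, if the wrist force passes 120 N, or if a joint passes its speed limit or range.

## Working session

There is one attempt and no reset: what is moved stays moved. The work goes in short steps, Python scripts to look and compute and a tool call to move; the robot and the scene stay as the last step left them, time stands still between calls to the robot, and variables do not carry over. Pictures are saved under pics/ and viewed, at most 10 in all, crops included, and the job is handed in when it is done.

Besides the shell and the picture viewer there is one more tool, called after "Request:" as a command line: name --argument value ..., lists and objects as JSON in quotes. apply_moves: Moves the arm, as the interface text tells. Its arguments: {"type":"object","properties":{"targets":{"type":"array"}},"required":["targets"]}

```bash
mkdir -p pics
python3 - <<'E'
from plant import *
import cv2,numpy as np
s=state();print(s['time'],s['tool_pos'],s['tool_rot'],s['gripper_width'])
for c in("scene","top"):
    f=grab_frame(c);cv2.imwrite(f'pics/{c}0.png',f[:,:,::-1])
    k=get_calibration(c);print(c,np.round(k['pose'],3).tolist(),np.round(k['camera_matrix'],1).tolist(),k['D'])
    for q in("lock_post","handle_grip","lock_bar","carriage"):
        print(c,q,[(np.round(r['point'],4).tolist(),round(r['score'],2)) for r in recognise(c,q)][:3])
E
```

```text
0.0 [ 0.28270519 -0.55668875  0.22105077] [-1.03702796e-03  9.72537238e-01  2.32744986e-01 -1.27081558e-04] 0.9983496866388614
scene [[-0.071, -0.727, 0.683, 1.106], [0.997, -0.048, 0.053, 0.022], [-0.006, 0.685, 0.729, 0.614], [0.0, 0.0, 0.0, 1.0]] [[520.9, 0.0, 316.3], [0.0, 520.9, 199.3], [0.0, 0.0, 1.0]] [-0.01563784  0.          0.          0.          0.        ]
scene lock_post [([0.5307, -0.0877, 0.0454], 0.76)]
scene handle_grip [([0.6709, -0.1074, 0.0547], 0.83)]
scene lock_bar [([0.5307, -0.0968, 0.0464], 0.87)]
scene carriage [([0.6686, -0.1117, 0.0486], 0.61)]
top [[0.027, 0.997, -0.07, 0.564], [-0.999, 0.024, -0.033, -0.033], [-0.031, 0.071, 0.997, 0.744], [0.0, 0.0, 0.0, 1.0]] [[432.7, 0.0, 308.5], [0.0, 432.7, 200.7], [0.0, 0.0, 1.0]] [-0.04655212  0.          0.          0.          0.        ]
top lock_post [([0.5362, -0.0927, 0.0268], 0.69)]
top handle_grip [([0.6457, -0.1037, 0.0457], 0.56)]
top lock_bar [([0.5356, -0.0888, 0.0276], 0.66)]
top carriage [([0.653, -0.1083, 0.0519], 0.74)]
```

View pics/scene0.png

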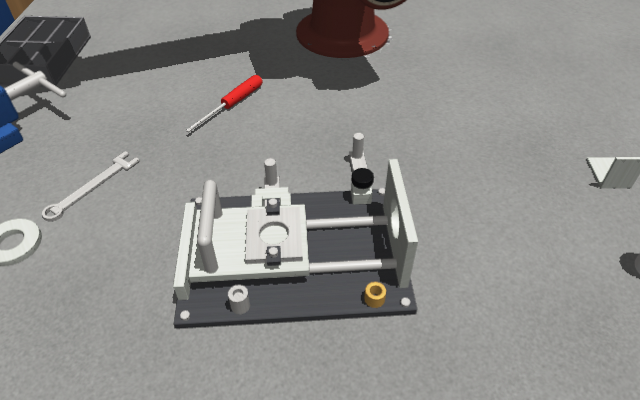

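View pics/top0.png

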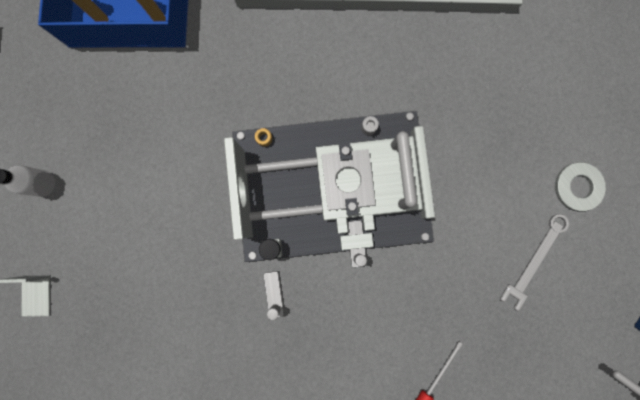

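The scene view shows the lock post (top about 270,163) on the bar beside the carriage, the spare bar's post at (358,138), and the handle from (209,183) to (207,268). In the top view the post is at (361,260), the handle runs (403,136)–(408,203), and the end plate is at the left (+y), near (235,190).

```bash
cat > h.py <<'E'
from plant import *
import cv2,numpy as np
def bp(c,px,z):
    k=get_calibration(c);T=np.array(k['pose']);u=cv2.undistortPoints(np.array([[px]],float),np.array(k['camera_matrix']),np.array(k['D'],float))[0,0]
    d=T[:3,:3]@[u[0],-u[1],-1];o=T[:3,3];return o+d*(z-o[2])/d[2]
def crop(c,x0,x1,y0,y1,name,s=5):
    f=grab_frame(c);cv2.imwrite(f'pics/{name}.png',cv2.resize(f[y0:y1,x0:x1,::-1],None,fx=s,fy=s,interpolation=cv2.INTER_CUBIC))
E
python3 - <<'E'
from h import *
for n,c,p,z in [("post","top",(361,260.5),.071),("post","scene",(270,162),.071),("h1","top",(403,136),.105),("h2","top",(408,203),.105),("h1","scene",(207,265),.105),("h2","scene",(209.5,184),.105)]:
    print(n,c,bp(c,p,z)[:2].round(4))
s=[bp("top",p,.02)[:2] for p in [(410,117),(425,238),(253,256),(240,136)]]
for i in range(4):
    d=s[(i+1)%4]-s[i];print(np.degrees(np.arctan2(d[1],d[0])).round(1),np.linalg.norm(d).round(3))
from scipy.spatial.transform import Rotation as R
q=state()['tool_rot'];print(R.from_quat(np.r_[q[1:],q[0]]).as_matrix().round(3))
crop("top",320,440,110,290,"crop1",3)
E
```

```text
post top [ 0.5213 -0.0946]
post scene [ 0.5233 -0.0939]
h1 top [ 0.7095 -0.1507]
h2 top [ 0.6095 -0.159 ]
h1 scene [ 0.7457 -0.1383]
h2 scene [ 0.6097 -0.1644]
-172.5 0.206
97.5 0.288
8.3 0.205
-82.4 0.291
[[ 0.892  0.453 -0.   ]
 [ 0.453 -0.892  0.   ]
 [-0.    -0.    -1.   ]]
```

View pics/crop1.png

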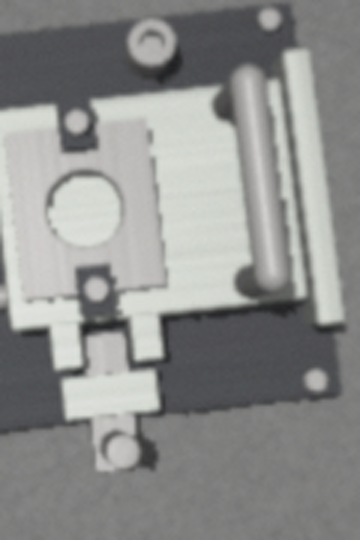

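The crop shows the post centre at top-image pixel (361,260), the handle centre at about (406,170), and the bar nose between the two ears at about (340–370,222). Estimates: jig yaw about 7.9°, post (0.522,-0.094), handle (0.661,-0.155).

Request:
apply_moves --targets '[{"translation": [0,0,0],"twist": 1,"hand": 1},{"translation": [0,0,0],"twist": 1,"hand": 1},{"translation": [0,0,0],"twist": 1,"hand": 1},{"translation": [0,0,0],"twist": 0.32,"hand": 1},{"translation": [0.25,-0.35,0],"twist": 0,"hand": 1},{"translation": [0.25,-0.35,0],"twist": 0,"hand": 1},{"translation": [0.25,-0.35,0],"twist": 0,"hand": 1},{"translation": [0.25,-0.35,0],"twist": 0,"hand": 1}]'

```text
time: 1.35
tool_pos: [0.3632, -0.4035, 0.2224]
tool_rot: [0.0, 0.998, 0.068, 0.0]
contact_force: [0.1, 0.1, 0.4]
gripper_width: 0.999
grasp_force: 0.0
```

Request:
apply_moves --targets '[{"translation": [0.25,-0.35,0],"twist": 0,"hand": 1},{"translation": [0.25,-0.35,0],"twist": 0,"hand": 1},{"translation": [0.25,-0.35,0],"twist": 0,"hand": 1},{"translation": [0.25,-0.35,0],"twist": 0,"hand": 1},{"translation": [0.25,-0.35,0],"twist": 0,"hand": 1},{"translation": [0.25,-0.35,0],"twist": 0,"hand": 1},{"translation": [0,0,0],"twist": 0,"hand": 1},{"translation": [0,0,0],"twist": 0,"hand": 1}]'

```text
time: 2.15
tool_pos: [0.4827, -0.1757, 0.2224]
tool_rot: [0.0, 0.998, 0.07, -0.0]
contact_force: [-1.0, -0.8, -1.1]
gripper_width: 0.999
grasp_force: 0.0
```

Request:
apply_moves --targets '[{"translation": [0.25,-0.38,0],"twist": 0,"hand": 1},{"translation": [0.25,-0.375,0],"twist": 0,"hand": 1},{"translation": [0,0,0.4],"twist": 0,"hand": 1},{"translation": [0,0,0.4],"twist": 0,"hand": 1},{"translation": [0,0,0.3],"twist": 0,"hand": 1},{"translation": [0,0,0.3],"twist": 0,"hand": 1},{"translation": [0,0,0.2],"twist": 0,"hand": 1},{"translation": [0,0,0],"twist": 0,"hand": 1}]'

```text
time: 2.95
tool_pos: [0.5185, -0.0953, 0.0586]
tool_rot: [-0.001, 0.998, 0.068, -0.004]
contact_force: [-0.1, 0.1, -0.4]
gripper_width: 0.999
grasp_force: 0.0
```

Run:
```python
from h import *
s=state();print(s['tool_pos'],s['contact_force'])
crop("scene",180,380,90,240,"crop2",4)
```

```text
[ 0.51848108 -0.0952807   0.05856648] [-0.0944776   0.12735126 -0.43499692]
```

View pics/crop2.png

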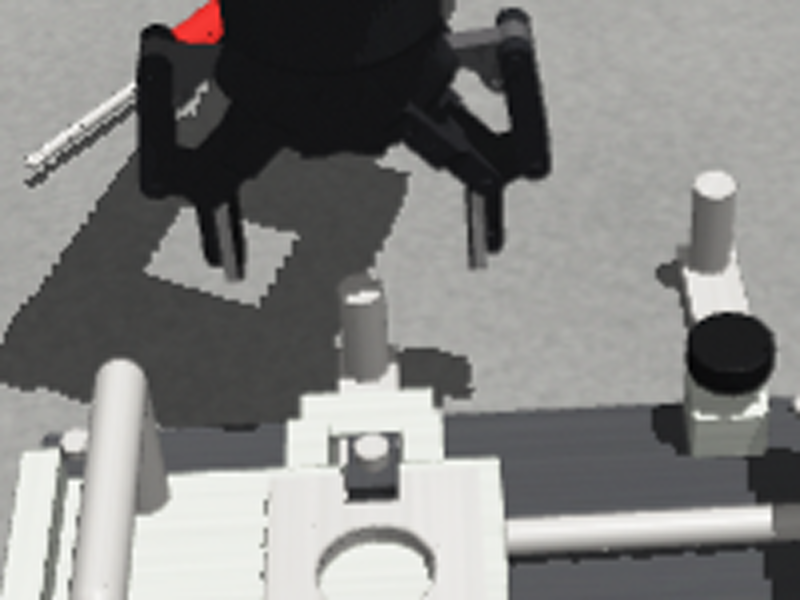

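The fingers straddle the post in y, but their tips (about 237,160 and 299,157) look behind or above the post (top at 270,162). I'll check by back-projection.

Run:
```python
from h import *
k=get_calibration("scene");T=np.linalg.inv(np.array(k['pose']))
def pj(p):
    q=T[:3,:3]@p+T[:3,3];return cv2.projectPoints(np.array([[q[0],-q[1],-q[2]]]),np.zeros(3),np.zeros(3),np.array(k['camera_matrix']),np.array(k['D'],float))[0].ravel().round(1)
t=state()['tool_pos'];yj=np.array([-.137,.99,0])
for z in(.037,.05,.07,.09): print(z,pj(np.r_[t[:2],z]-yj*.043),pj(np.r_[t[:2],z]+yj*.043))
print("post bottom/top expected",pj(np.array([.522,-.094,.027])),pj(np.array([.522,-.094,.071])))
print([bp("scene",p,.05)[:2].round(4) for p in((237.5,159.5),(299.5,157))])
```

```text
0.037 [243.6 177.8] [297.8 175. ]
0.05 [242.7 171.8] [297.5 169.1]
0.07 [241.3 162.4] [297.1 159.7]
0.09 [239.8 152.7] [296.6 149.9]
post bottom/top expected [272.  181.7] [270.1 161.4]
[array([ 0.4983, -0.1513]), array([ 0.486 , -0.0525])]
```

Run:
```python
from h import *
old=cv2.imread('pics/crop2.png')
crop("scene",180,380,90,240,"crop3",4)
n=cv2.imread('pics/crop3.png');print(np.abs(n.astype(int)-old).mean(), state()['time'],state()['tool_pos'])
f=grab_frame("top")[150:350,260:460,::-1];cv2.imwrite('pics/crop4.png',np.hstack([n[:600:,100:700][::1][:600:2,::2].copy(),cv2.resize(f,(300,300))]))
```

```text
1.631842361111111 3.05 [ 0.5215363  -0.09580669  0.06261438]
```

View pics/crop4.png

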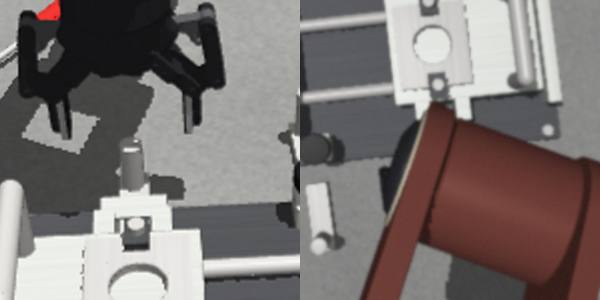

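The picture hasn't changed, so lag isn't the cause. The tips look about 2 cm higher or further back than the stated pose implies. Closing along y is harmless, and the opening will show whether the post is between the pads.

Request:
apply_moves --targets '[{"translation": [0,0,0],"twist": 0,"hand": 0},{"translation": [0,0,0],"twist": 0,"hand": 0},{"translation": [0,0,0],"twist": 0,"hand": 0},{"translation": [0,0,0],"twist": 0,"hand": 0},{"translation": [0,0,0],"twist": 0,"hand": 0},{"translation": [0,0,0],"twist": 0,"hand": 0},{"translation": [0,0,0],"twist": 0,"hand": 0},{"translation": [0,0,0],"twist": 0,"hand": 0}]'

```text
time: 3.9
tool_pos: [0.5218, -0.0946, 0.0625]
tool_rot: [0.0, 0.998, 0.069, 0.0]
contact_force: [-0.4, 0.3, 2.6]
gripper_width: 0.001
grasp_force: 1.0
```

Run:
```python
from h import *
s=state();print(s['gripper_width'],s['grasp_force'],s['tool_pos'])
crop("scene",180,380,90,240,"crop5",4)
```

```text
0.000749792899278284 0.9846361633390188 [ 0.52183895 -0.0946135   0.06254122]
```

View pics/crop5.png

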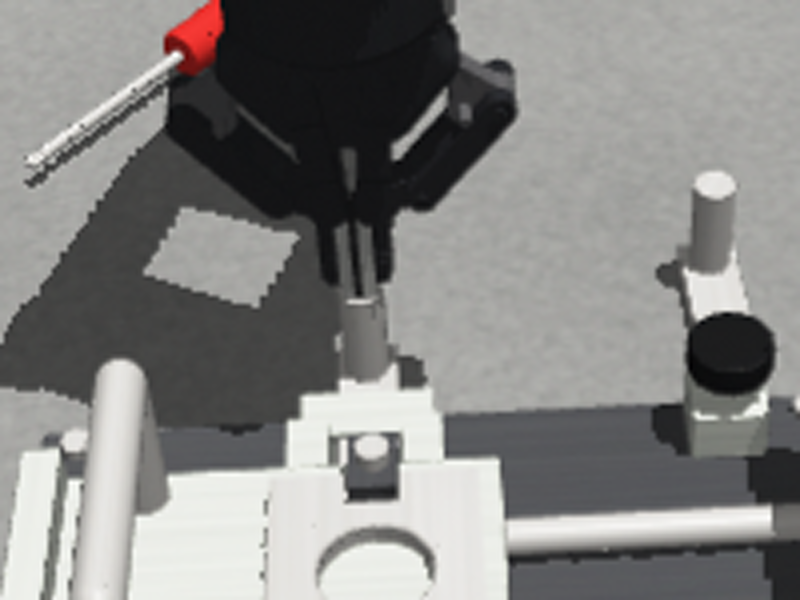

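Shut, the tips cover the post's top (about 270,165) and there is a 2.6 N upward contact. So they sit on top of the post, and the tool is really about 3 cm higher relative to the scene than stated. I'll open, go down 25 mm and close again.

Request:
apply_moves --targets '[{"translation": [0,0,-0.05],"twist": 0,"hand": 1},{"translation": [0,0,0],"twist": 0,"hand": 1},{"translation": [0,0,0],"twist": 0,"hand": 1},{"translation": [0,0,0],"twist": 0,"hand": 1},{"translation": [0,0,0],"twist": 0,"hand": 1},{"translation": [0,0,0.15],"twist": 0,"hand": 1},{"translation": [0,0,0.15],"twist": 0,"hand": 1},{"translation": [0,0,0],"twist": 0,"hand": 1}]'

```text
time: 4.75
tool_pos: [0.5188, -0.0937, 0.0334]
tool_rot: [-0.001, 0.998, 0.069, -0.003]
contact_force: [-0.8, 0.5, 0.8]
gripper_width: 1.0
grasp_force: 0.0
```

Request:
apply_moves --targets '[{"translation": [0,0,0],"twist": 0,"hand": 0},{"translation": [0,0,0],"twist": 0,"hand": 0},{"translation": [0,0,0],"twist": 0,"hand": 0},{"translation": [0,0,0],"twist": 0,"hand": 0},{"translation": [0,0,0],"twist": 0,"hand": 0},{"translation": [0,0,0],"twist": 0,"hand": 0},{"translation": [0,0,0],"twist": 0,"hand": 0}]'

```text
time: 5.45
tool_pos: [0.522, -0.0946, 0.038]
tool_rot: [0.0, 0.998, 0.069, 0.0]
contact_force: [-2.6, 1.0, 4.8]
gripper_width: 0.188
grasp_force: 58.5
```

The post is gripped (opening 0.188). Now I'll draw the bar out.

Request:
apply_moves --targets '[{"translation": [-0.06,0,0],"twist": 0,"hand": 0},{"translation": [-0.07,0,0],"twist": 0,"hand": 0},{"translation": [-0.07,0,0],"twist": 0,"hand": 0},{"translation": [-0.07,0,0],"twist": 0,"hand": 0},{"translation": [-0.06,0,0],"twist": 0,"hand": 0},{"translation": [0,0,0],"twist": 0,"hand": 0},{"translation": [0,0,0],"twist": 0,"hand": 0}]'

```text
time: 6.15
tool_pos: [0.4907, -0.0989, 0.038]
tool_rot: [-0.0, 0.998, 0.068, 0.003]
contact_force: [9.9, 4.0, -0.1]
gripper_width: 0.187
grasp_force: 59.5
```

Request:
apply_moves --targets '[{"translation": [0,0,0],"twist": 0,"hand": 1},{"translation": [0,0,0],"twist": 0,"hand": 1},{"translation": [0,0,0],"twist": 0,"hand": 1},{"translation": [0,0,0],"twist": 0,"hand": 1},{"translation": [0,0,0],"twist": 0,"hand": 1},{"translation": [0,0,-0.4],"twist": 0,"hand": 1},{"translation": [0,0,-0.4],"twist": 0,"hand": 1},{"translation": [0,0,-0.4],"twist": 0,"hand": 1}]'

```text
time: 6.95
tool_pos: [0.4883, -0.099, 0.1582]
tool_rot: [-0.0, 0.998, 0.069, -0.001]
contact_force: [1.5, -0.6, 0.4]
gripper_width: 0.998
grasp_force: 0.0
```

Request:
apply_moves --targets '[{"translation": [0.32,0.16,0],"twist": 0,"hand": 1},{"translation": [0.32,0.16,0],"twist": 0,"hand": 1},{"translation": [0.32,0.16,0],"twist": 0,"hand": 1},{"translation": [0.32,0.16,0],"twist": 0,"hand": 1},{"translation": [0.33,0.15,0],"twist": 0,"hand": 1},{"translation": [0,0,0],"twist": 0,"hand": 1},{"translation": [0,0,0],"twist": 0,"hand": 1}]'

```text
time: 7.65
tool_pos: [0.659, -0.1553, 0.1563]
tool_rot: [-0.0, 0.998, 0.069, -0.001]
contact_force: [-0.2, 0.3, 0.0]
gripper_width: 1.001
grasp_force: 0.0
```

Run:
```python
from h import *
s=state();print(s['tool_pos'],s['tool_rot'],s['contact_force'])
crop("scene",130,330,90,290,"crop6",3)
```

```text
[ 0.65897927 -0.15529286  0.15627981] [-3.56044867e-04  9.97628997e-01  6.88128822e-02 -1.02188814e-03] [-0.23004842  0.29003664  0.00962396]
```

View pics/crop6.png

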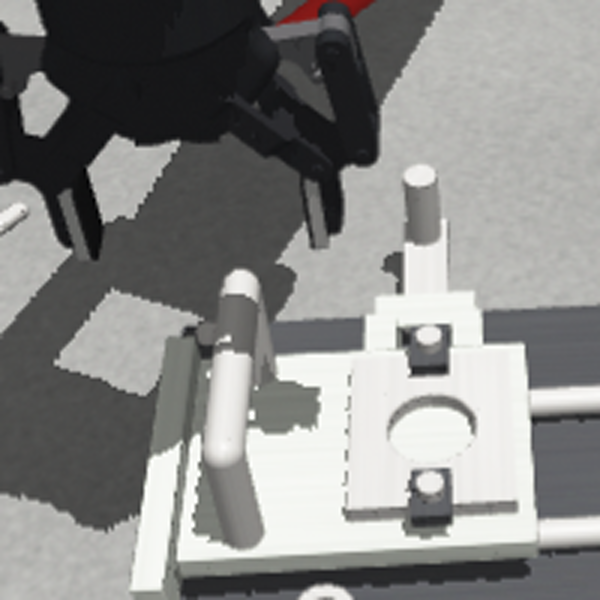

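The crop shows the bar drawn out (post at about 270,150, full image), the carriage still at its start, and the gripper above the handle. Now I'll go down and pinch it.

Request:
apply_moves --targets '[{"translation": [0,0,0.3],"twist": 0,"hand": 1},{"translation": [0,0,0.3],"twist": 0,"hand": 1},{"translation": [0,0,0.18],"twist": 0,"hand": 1},{"translation": [0,0,0],"twist": 0,"hand": 1},{"translation": [0,0,0],"twist": 0,"hand": 1}]'

```text
time: 8.2
tool_pos: [0.6591, -0.1552, 0.08]
tool_rot: [0.0, 0.998, 0.069, 0.0]
contact_force: [0.7, -0.0, 0.5]
gripper_width: 0.997
grasp_force: 0.0
```

Run:
```python
from h import *
s=state();print(s['tool_pos'],s['contact_force'])
crop("scene",130,330,90,290,"crop7",3)
```

```text
[ 0.65908891 -0.15519807  0.08001748] [ 0.72964944 -0.03664266  0.50557148]
```

View pics/crop7.png

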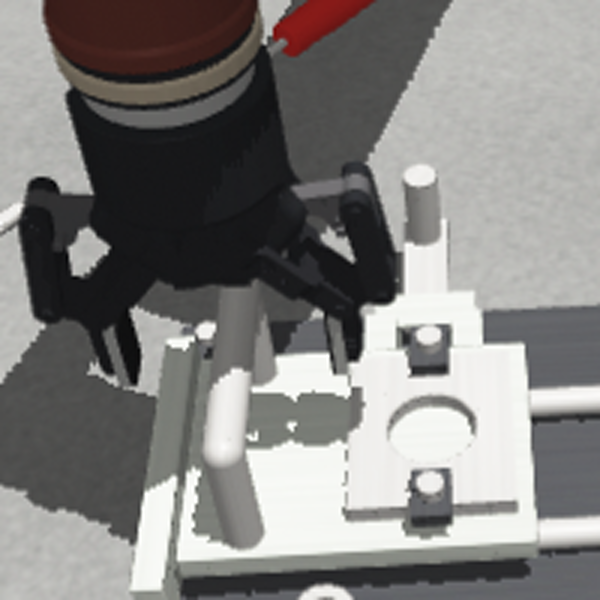

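The fingers straddle the handle (tips at about 174,217 and 243,214, full image, with the bar between at about 207). Closing.

Request:
apply_moves --targets '[{"translation": [0,0,0],"twist": 0,"hand": 0},{"translation": [0,0,0],"twist": 0,"hand": 0},{"translation": [0,0,0],"twist": 0,"hand": 0},{"translation": [0,0,0],"twist": 0,"hand": 0},{"translation": [0,0,0],"twist": 0,"hand": 0},{"translation": [0,0,0],"twist": 0,"hand": 0},{"translation": [0,0,0],"twist": 0,"hand": 0}]'

```text
time: 8.95
tool_pos: [0.6595, -0.1556, 0.0799]
tool_rot: [0.0, 0.998, 0.069, 0.0]
contact_force: [-1.2, -1.4, 2.7]
gripper_width: 0.186
grasp_force: 58.5
```

Request:
apply_moves --targets '[{"translation": [0,-0.1,0],"twist": 0,"hand": 0},{"translation": [0,-0.15,0],"twist": 0,"hand": 0},{"translation": [0,-0.15,0],"twist": 0,"hand": 0},{"translation": [0,-0.15,0],"twist": 0,"hand": 0},{"translation": [0,-0.15,0],"twist": 0,"hand": 0},{"translation": [0,-0.15,0],"twist": 0,"hand": 0},{"translation": [0,-0.15,0],"twist": 0,"hand": 0},{"translation": [0,-0.1,0],"twist": 0,"hand": 0}]'

```text
time: 9.75
tool_pos: [0.6445, -0.0445, 0.0799]
tool_rot: [-0.0, 0.998, 0.069, 0.001]
contact_force: [1.6, -4.0, 3.9]
gripper_width: 0.188
grasp_force: 59.5
```

Request:
apply_moves --targets '[{"translation": [0,-0.05,0],"twist": 0,"hand": 0},{"translation": [0,-0.04,0],"twist": 0,"hand": 0},{"translation": [0,0,0],"twist": 0,"hand": 0},{"translation": [0,0,0],"twist": 0,"hand": 0}]'

```text
time: 10.15
tool_pos: [0.6435, -0.0377, 0.0798]
tool_rot: [0.0, 0.998, 0.069, 0.001]
contact_force: [2.4, -3.9, 5.2]
gripper_width: 0.186
grasp_force: 59.6
```

Travelled 119 mm. Now I'll release and rise.

Request:
apply_moves --targets '[{"translation": [0,0,0],"twist": 0,"hand": 1},{"translation": [0,0,0],"twist": 0,"hand": 1},{"translation": [0,0,0],"twist": 0,"hand": 1},{"translation": [0,0,0],"twist": 0,"hand": 1},{"translation": [0,0,0],"twist": 0,"hand": 1},{"translation": [0,0,-0.4],"twist": 0,"hand": 1},{"translation": [0,0,-0.4],"twist": 0,"hand": 1},{"translation": [0,0,-0.4],"twist": 0,"hand": 1}]'

```text
time: 10.95
tool_pos: [0.6425, -0.0372, 0.2002]
tool_rot: [-0.0, 0.998, 0.069, -0.001]
contact_force: [0.1, -0.1, 0.6]
gripper_width: 1.006
grasp_force: 0.0
```

Request:
apply_moves --targets '[{"translation": [-0.1,0.3,-0.2],"twist": 0,"hand": 1},{"translation": [-0.1,0.3,0],"twist": 0,"hand": 1},{"translation": [-0.1,0.3,0],"twist": 0,"hand": 1},{"translation": [0,0,0],"twist": 0,"hand": 1},{"translation": [0,0,0],"twist": 0,"hand": 1}]'

```text
time: 11.45
tool_pos: [0.6254, -0.1309, 0.2191]
tool_rot: [-0.0, 0.998, 0.068, -0.0]
contact_force: [-0.5, -0.3, -0.1]
gripper_width: 1.005
grasp_force: 0.0
```

Run:
```python
from h import *
crop("scene",130,450,80,330,"crop8",2)
```

```text
(no output)
```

View pics/crop8.png

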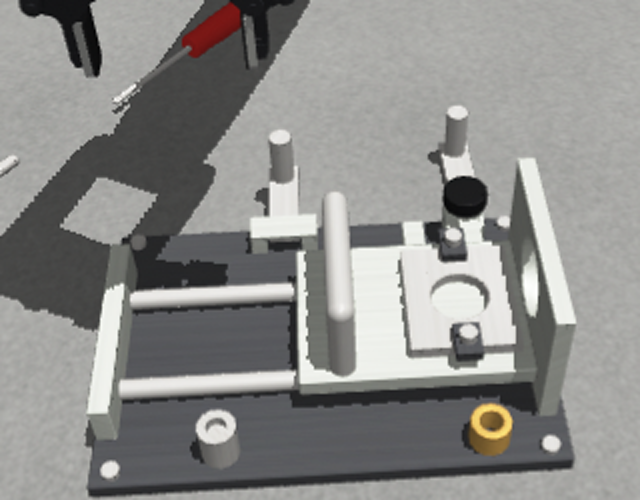

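The carriage (edge at about 400,270, full image) is up against the tall plate, the bar is drawn out (post at about 270,150), and the gripper is clear.

```bash
python3 -c "
from plant import *
print(job_done())"
```

```text
the job is handed in; nothing more can be done
None
```

The job is handed in at about 11.5 s: the lock bar is drawn out about 32 mm, the carriage was slid 119 mm up against the tall end plate, and the gripper is clear; the hand-in returned no verdict.

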